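# Put the bone toggle away and ease the heavy case lid shut

### The job

Lay the bone toggle inside the open wooden case without dropping it in, and let go of it. Then push the heavy lid down by its outer face, slowly (its free edge under 10 cm a second as it comes home) and never with more than 22 N, so that it closes without slamming, and once it is shut press on it near its free edge with about 13 N for a good second to seat it. Leave the lid fully shut with the toggle inside, and do not disturb the sharpening stone, the mortar or the tin.

Things in the scene. Friction and masses are not known exactly. Their poses are not given: they have to be found in the camera images.
- toggle_center (a point): Centre (half-way up, 8.5 mm above its underside) of the loose ivory-coloured turned bone toggle: a waisted rod 56 mm long and 17 mm thick, 30 g, lying along its own x axis (z up); flat underneath, so it does not roll. At the start it lies on the bench.
- case: Fixed open-topped dark wooden case, 200 mm (its x) by 240 mm (its y) by 60 mm high, walls and floor 10 mm thick (inner space 180 x 220 x 50 mm), on four levelling feet that lift it 2 to 12 mm off the bench. Origin: centre of its underside, above the feet. The lid is hinged on its +x wall; its x axis points from the shut lid's free edge to the hinge.
- case_in (a point): Centre of the case's inner floor, 10 mm above its underside; same axes as the case.
- lid_hinge (a point): Middle of the lid's hinge line: top of the case's +x wall, 60 mm above its underside; the line runs along the case's y axis. A counterbalanced stiff friction hinge (about 1.2 N m, little damping) holds the lid wherever it is left, so it must be pushed all the way: up to about 10 N at lid_push, far more near the hinge.
- lid_push (a point): Point on the outer (upper when shut) face of the lid, on its middle line, 165 mm from the hinge line and 40 mm from the free edge, 14 mm out from the plane of the lid's underside. Its x axis points from the free edge to the hinge, y along the hinge line, z out of the outer face.
- lid (a joint): Lid angle, rad: 0 shut (underside flat on the rim), about 1.57 upright, stop at 1.75. Flat steel-faced wooden lid, no handle, 205 mm from hinge to free edge, 244 mm wide, 14 mm thick, about 0.9 kg (varies). It starts open, about upright. Shut, it meets a stiff thin seal: each mm of further pushing adds tens of N. Readings scatter by about 0.01.
- stone: Bystander: grey slate sharpening stone 160 x 55 x 25 mm, loose on the bench; origin at the centre of its underside.
- mortar: Bystander: white ceramic mortar bowl, 100 mm across and 65 mm high, loose on the bench; origin at the centre of its underside.
- tin: Bystander: round metal tin 64 mm across and 30 mm high, loose on the bench; origin at the centre of its underside.
Mind the look-alikes: they are no part of the job. What is shaped like the part that bears toggle_center but turquoise is not meant.

How it is judged:
By the outcome, as a careful person would: the job done as asked, in the order asked, and still so for the second after the job is handed in, with the robot touching nothing.
It also fails if it takes over 72 s, if anything falls off the work surface, if the arm or the gripper's body presses on something with over 40 N, if the wrist force passes 120 N, or if a joint passes its speed limit or range.

### The arm

A 6-joint arm with a two-finger parallel gripper is mounted at the origin on the work surface. World frame = base frame: x ahead of the robot, y to its left, z up, the work surface at z = 0. Lengths are in mm, angles in rad, forces in N, time in s.
With the tool pointing down it reaches from about 300 to 775 mm from the base axis. Payload 14.6 kg.
Tool frame: the origin (TCP) lies at the very end of the fingers, on their centre line; the grasp point (between the pads) lies 19 mm behind it; z points along the fingers, y is the line along which they close (so a half turn about z gives the same grasp; the last joint's range is limited). The gripper opens to 94 mm and grips with 3 to 60 N. Pads are 16 mm wide; open, the fingers measure 119 mm over their backs; the gripper's body (75 mm by 177 mm) begins 78 mm behind the grasp point.
Start: joints at [-1.411, 0.3, 1.521, -0, 1.321, -0.067], TCP at [123.667, -535.906, 205.446] pointing down, gripper open.
Joint ranges: [-3.03, 3.03], [-0.79, 2.21], [0.23, 2.52], [-1.04, 4.18], [0, 3.07], [-2.55, 2.55]. Speed limits (rad/s): [2.22, 2.22, 2.57, 3.14, 3.14, 3.14].

### API

Orientations are given as [roll, pitch, yaw] about the fixed x, y, z axes, in that order (R = Rz(yaw) Ry(pitch) Rx(roll)).
In Python, from cell import manip, camera, get_calibration gives the robot as it stands. The module is installed in compiled form; this text tells all that it offers.
- The arm moves only by the tool jog_arm, never from a script. Its argument "plan" is one flat list of numbers, 6 for each row, row after row: the shift along the world's x, y, z in m, then the turn, a rotation vector about the world's x, y, z in degrees. A call has 1 to 20 rows; each row is the pose to reach, as a shift and turn from the pose commanded when the call began; what a row does not reach only later rows make up. A row lasts 1/10 s, in which the tool goes at most 50 mm and 8.59 degrees, less where a joint would pass 70% of its speed; a pose out of reach is approached as far as the arm can. A call with a gripper value outside its range is refused whole. "claw" is the finger opening in m, from 0 to 0.094, set as the call begins (left out, the last holds). The fingers move at their own pace and stop on an object; "force" is the grip in N (left out, the last holds). Time passes only in rows, so rows that repeat a pose let the fingers close. It gives the time, the measured TCP pose, the force, the opening and the grip force at its end, in the units of the state.
- manip.read_state(): the state, without advancing time (a new reading comes with each control period).
- camera(name): name is "scene" or "side" or "wrist"; returns (picture, depth): 400x640x3 uint8, red, green, blue; 400x640 float32, mm along the optical axis (not along the pixel's ray), 0 where there is no reading.
- get_calibration(name): a dict with "fx", "fy", "cx", "cy" (pixels), "origin" and "attitude" of the camera in the world. Camera axes: x right, y down, z forward; pixel columns grow to the right and rows downward; lengths in mm; the calibration is good to about 2 mm. A picture is of the moment at which its call begins: read the wrist's pose just before it. get_calibration takes no time and is no camera call; for the wrist camera it gives the pose at the moment of the call.
- manip.sign_off(): hands the job in; it is judged then, once.
The state is a dict: "clock": time; "joints": joint angles; "qd": joint speeds; "effort": joint torques, N m; "eef_pos": TCP position; "eef_rot": TCP orientation; "wrist_force": force on the tool from outside, world axes, zero at the start; "moment": the same for the moment, N m; "finger_gap": finger opening in mm; "finger_force": force on a finger pad.
Only numpy, scipy, OpenCV 4.12 (cv2) and the standard library are available. Lean on these libraries where they do the work, as an engineer would, in place of code of your own. Each camera call takes 0.05 s, during which the arm holds its last target. There are 200 camera calls.

## Working session

There is one attempt and no reset: what is moved stays moved. The work goes in short steps, Python scripts to look and compute and a tool call to move; the robot and the scene stay as the last step left them, time stands still between calls to the robot, and variables do not carry over. Pictures are saved under pics/ and viewed, at most 10 in all, crops included, and the job is handed in when it is done.

Besides the shell and the picture viewer there is one more tool, called after "Call:" as name(argument=value, ...) on one line, values as JSON. jog_arm: Moves the arm, as the interface text tells. Its arguments: {"type":"object","properties":{"plan":{"type":"array"},"claw":{"type":"number"},"force":{"type":"number"}},"required":["plan"]}

```bash
mkdir -p pics; cat > h.py <<'E'
import numpy as np, cv2
from cell import manip, camera, get_calibration
from scipy.spatial.transform import Rotation as R
def calib(n):
    c=get_calibration(n); a=np.array(c["attitude"],float)
    M=a if a.shape==(3,3) else R.from_euler("xyz",a).as_matrix()
    return c,M,np.array(c["origin"],float)
def cloud(n,d):
    c,M,o=calib(n); v,u=np.mgrid[:d.shape[0],:d.shape[1]]
    P=np.stack([(u-c["cx"])/c["fx"]*d,(v-c["cy"])/c["fy"]*d,d],-1)
    return P@M.T+o
def ray(n,u,v,z):
    c,M,o=calib(n); r=M@np.array([(u-c["cx"])/c["fx"],(v-c["cy"])/c["fy"],1])
    return o+r*(z-o[2])/r[2]
E
python3 - <<'E'
from h import *
ims=[]
for n in("scene","side","wrist"):
    p,d=camera(n); np.savez(f"{n}0.npz",p=p,d=d,P=cloud(n,d)); cv2.imwrite(f"pics/{n}0.png",p[...,::-1])
    c=get_calibration(n); print(n,c)
print(manip.read_state())
E
```

```text
scene {'fx': 440.4958051324746, 'fy': 440.4958051324746, 'cx': 317.53705646540993, 'cy': 203.12813677905518, 'origin': array([ 986.59465019, -612.31740974,  945.08940063]), 'attitude': array([-2.47863992e+00,  5.14430550e-04,  7.11374917e-01])}
side {'fx': 387.177137524215, 'fy': 387.177137524215, 'cx': 321.5729079472928, 'cy': 200.9049080777047, 'origin': array([ 479.93638925, -825.43581544,  591.72976226]), 'attitude': array([-2.17699118,  0.01371011, -0.07788886])}
wrist {'fx': 279.958025571333, 'fy': 279.958025571333, 'cx': 319.0954049336803, 'cy': 199.33931984782356, 'origin': array([ 192.26001662, -521.4813743 ,  385.442206  ]), 'attitude': array([ 2.89993143e+00,  2.49426905e-04, -1.34447923e+00])}
{'clock': 0.15, 'joints': array([-1.41061230e+00,  3.00316586e-01,  1.52139759e+00,  8.20050153e-06,
        1.32071241e+00, -6.65903573e-02]), 'qd': array([ 0.00077709, -0.00176125, -0.00252749, -0.0004707 , -0.00027132,
        0.00094392]), 'effort': array([ 6.12928688e-04, -5.31960189e+01, -3.52820671e+01,  7.08224787e-02,
        2.35729013e-02, -7.01399199e-05]), 'eef_pos': array([ 123.63417865, -535.73242764,  205.04871991]), 'eef_rot': array([-3.14076110e+00, -6.34169208e-05,  2.26772323e-01]), 'wrist_force': array([-0.45803441,  0.70802498, -0.48626293]), 'moment': array([0.05096145, 0.03885495, 0.01075712]), 'finger_force': 0.0, 'finger_gap': 94.06722661944312}
```

View pics/scene0.png

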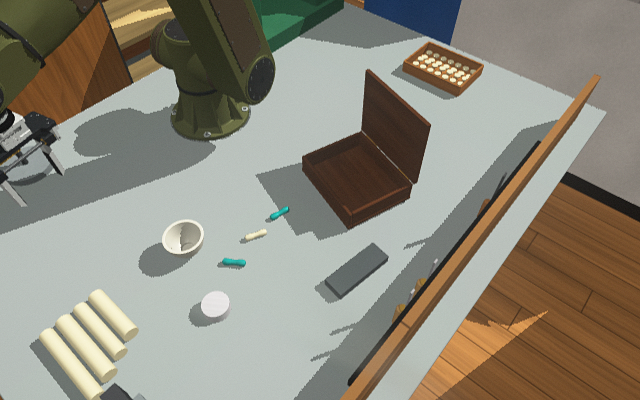

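View pics/side0.png

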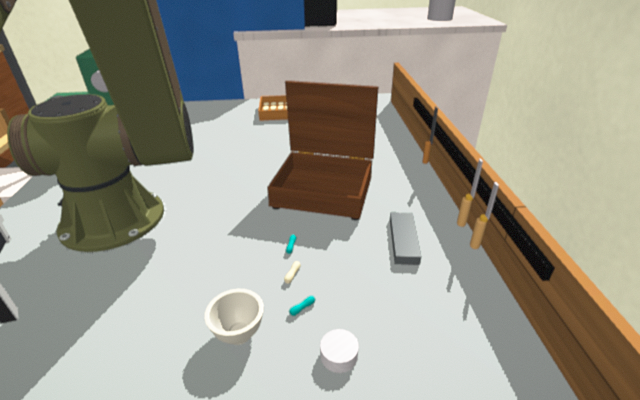

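The scene view shows the ivory toggle at (256,236) between two turquoise ones. The case is around (355,180) with its lid upright, the mortar at (183,237), the tin at (215,305) and the stone at (357,270). The side view has the toggle at (292,272), the case front at (320,195) and the lid at (332,120).

```bash
python3 - <<'E'
from h import *
np.set_printoptions(precision=1,suppress=True)
for n,(u0,u1,v0,v1) in {"scene":(238,275,222,248),"side":(278,306,256,288)}.items():
    f=np.load(n+"0.npz");p=f["p"].astype(int);P=f["P"]
    m=np.zeros(p.shape[:2],np.uint8); s=p[v0:v1,u0:u1]
    m[v0:v1,u0:u1]=((s[...,0]-s[...,2]>20)&(s[...,0]>130))
    v,u=np.nonzero(m); Q=np.array([ray(n,a,b,10) for a,b in zip(u,v)])
    r=cv2.minAreaRect(Q[:,:2].astype(np.float32)); print(n,"toggle",len(u),r,Q.mean(0))
    w=np.linalg.svd(Q[:,:2]-Q[:,:2].mean(0),full_matrices=False)[2][0];print("yaw",np.arctan2(w[1],w[0]),"z",np.percentile(P[v,u,2],[5,50,95]))
# case: brown
for n,(u0,u1,v0,v1) in {"scene":(295,435,65,232),"side":(262,382,78,220)}.items():
    f=np.load(n+"0.npz");p=f["p"].astype(int);P=f["P"];d=f["d"]
    m=np.zeros(p.shape[:2],bool); s=p[v0:v1,u0:u1]
    m[v0:v1,u0:u1]=(s[...,0]-s[...,2]>12)&(s[...,0]<150)
    m&=d>0
    Q=P[m]; print(n,len(Q),Q.min(0),Q.max(0))
    h=np.histogram(Q[:,2],bins=np.arange(0,300,5)); print(h[0])
    L=Q[(Q[:,2]>100)]
    c=L.mean(0);nn=np.linalg.svd(L-c,full_matrices=False)[2][2]
    res=(L-c)@nn; L=L[abs(res)<5];c=L.mean(0);nn=np.linalg.svd(L-c,full_matrices=False)[2][2];print("lid plane",c,np.round(nn,4),"std",((L-c)@nn).std(), "zmax",L[:,2].max())
    k=(Q[:,2]>62)&(Q[:,2]<80)
    rr=cv2.minAreaRect(Q[(Q[:,2]>55)&(Q[:,2]<80)][:,:2].astype(np.float32)); print("rim rect",rr,cv2.boxPoints(rr))
for n,u,v,z in[("scene",183,237,65),("scene",215,305,30),("scene",357,270,25)]:print(ray(n,u,v,z))
# lid corners & box corners at high-zoom crop
p=np.load("scene0.npz")["p"][60:235,290:440];cv2.imwrite("pics/c1.png",cv2.resize(p,None,fx=3.4,fy=3.4,interpolation=2)[...,::-1])
E
```

```text
scene toggle 129 ((455.0376892089844, -239.20587158203125), (55.98495864868164, 18.800416946411133), 64.66278839111328) [ 455.3 -239.2   10. ]
yaw -2.0092190640398595 z [-0.3 12.7 17.5]
side toggle 174 ((455.25286865234375, -240.61904907226562), (65.36962890625, 18.499488830566406), 64.10923767089844) [ 455.3 -241.4   10. ]
yaw -1.9906078980073518 z [ 3.5 13.4 16.9]
scene 11081 [241.3 -74.4  -7.5] [692.7 679.6 277.4]
[  60   59  142 2132 1205  277  278  272  247  261  253  260  287  763
  248   87   82   79   89   85   84   80   91   92   80   90   88   95
   89   89  100   94   91   94  103   98  101   98   99  117   94  113
  110  102  115  109  105  104  128  119  117  113  124  112  328   75
    0    0    0]
lid plane [582.4 147.3 196.7] [-0.3 -0.9 -0. ] std 1.3935146269411072 zmax 277.4302980996822
rim rect ((543.7637939453125, 62.48577880859375), (212.17938232421875, 245.7637176513672), 71.9061508178711) [[394.   -0.2]
 [627.6 -76.5]
 [693.5 125.2]
 [459.9 201.5]]
side 12091 [ 344.8  -73.9 -136.8] [ 956.  1306.2  276.1]
[  71   60  187  928 1159  368  324  315  297  295  330  312  320  632
  308  130  127  124  141  129  137  127  131  143  127  143  142  145
  134  153  138  152  146  151  147  153  151  160  152  157  152  168
  159  158  174  163  168  172  165  171  180  168  178  178  190   26
    0    0    0]
lid plane [576.3 151.7 192.6] [-0.3 -0.9 -0. ] std 1.6917279216495378 zmax 276.0945631084832
rim rect ((543.9757080078125, 61.759727478027344), (211.10513305664062, 240.14820861816406), 71.08673858642578) [[396.2   0.8]
 [623.4 -77. ]
 [691.8 122.7]
 [464.6 200.5]]
[ 360.9 -379.9   65. ]
[ 534.7 -439.4   30. ]
[ 719.3 -159.7   25. ]
```

View pics/c1.png

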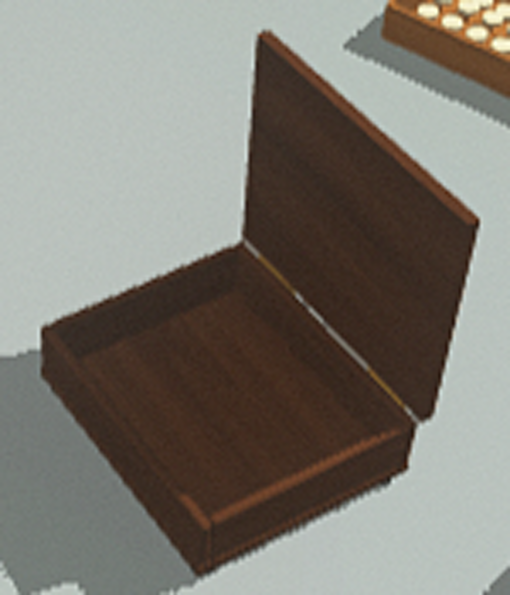

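The crop shows the case open toward the camera. Its hinge line runs from (245,240) to (418,420), with the lid standing upright behind it.

```bash
python3 - <<'E'
from h import *
np.set_printoptions(precision=4,suppress=True)
for n,(u0,u1,v0,v1) in {"scene":(295,435,65,232),"side":(262,382,78,220)}.items():
    f=np.load(n+"0.npz");p=f["p"].astype(int);P=f["P"];d=f["d"]
    m=np.zeros(p.shape[:2],bool); s=p[v0:v1,u0:u1]
    m[v0:v1,u0:u1]=(s[...,0]-s[...,2]>12)&(s[...,0]<150)
    Q=P[m&(d>0)]
    L=Q[(Q[:,2]>90)&(Q[:,2]<270)&(Q[:,1]<300)]
    for _ in range(4):
        c=L.mean(0);nn=np.linalg.svd(L-c,full_matrices=False)[2][2];L=L[abs((L-c)@nn)<3]
    nn*=np.sign(nn[1]); print(n,c,nn,"yaw",np.arctan2(nn[1],nn[0]),"lid ang",np.pi/2-np.arctan2(nn[2],np.hypot(*nn[:2])))
    th=np.arctan2(nn[1],nn[0]);ax=np.array([np.cos(th),np.sin(th)]);ay=np.array([-ax[1],ax[0]])
    X=Q[:,:2]@ax;Y=Q[:,:2]@ay;Z=Q[:,2]
    r=(Z>60)&(Z<75); h=np.histogram(Z[r],bins=np.arange(60,76));print("rimz",h[0])
    print("rim x,y pct",np.percentile(X[r],[.5,99.5]),np.percentile(Y[r],[.5,99.5]), "hinge plane at z68:",(c@nn-nn[2]*68)/np.hypot(*nn[:2]))
    k=(Z<30)&(Z>5)&(X>np.percentile(X[r],1)+30)&(X<np.percentile(X[r],1)+170)
    print("floor",np.histogram(Z[k],bins=np.arange(5,31))[0]); t=Z>100;print("lid y",np.percentile(Y[t],[.5,99.5]),Z.max())
f=np.load("scene0.npz");p=f["p"].astype(int)
m=((p[...,1]-p[...,0]>40)&(p[...,2]-p[...,0]>40));m[:200]&=False;m[270:]=0;m[:,:215]=0;m[:,300:]=0
k,l,st,c=cv2.connectedComponentsWithStats(m.astype(np.uint8))
for i in range(1,k):
    if st[i,4]>30: print("turq",ray("scene",*c[i],8.5))
E
```

```text
scene [580.7517 148.0195 185.5936] [0.3147 0.9488 0.0266] yaw 1.2505398455336212 lid ang 1.5441694929220109
rimz [ 50  49  53  60  75  95 120 168 202 178 123  57  25  25  18]
rim x,y pct [125.1879 328.4971] [-617.4782 -376.9491] hinge plane at z68: 326.45171741212664
floor [  0   0   0   0   0   3   3   7   7  22  82 196 398 515 548 453 262 138
  54  26  15  26  21  18  16]
lid y [-618.8834 -376.0355] 277.4302980996822
side [576.5587 151.751  184.8892] [0.3161 0.9484 0.0263] yaw 1.24908895241371 lid ang 1.5444557136285306
rimz [ 61  60  68  64  67  64  88 119 165 196 166  59  33  28  22]
rim x,y pct [126.4035 333.2894] [-615.6885 -378.6948] hinge plane at z68: 329.3456378583242
floor [  0   0   0   0   0   0   2   2   0   4   2   7  25 165 350 471 211  46
   5   5   5   8   3   7   7]
lid y [-616.6448 -375.3801] 276.0945631084832
turq [ 452.3142 -149.6059    8.5   ]
turq [ 471.7917 -329.9991    8.5   ]
```

Call:
jog_arm(plan=[0.0368,0.0329,-0.005,0,0,5.8,0.0737,0.0658,-0.01,0,0,11.6,0.1105,0.0986,-0.02,0,0,17.4,0.1473,0.1315,-0.03,0,0,23.2,0.1842,0.1644,-0.04,0,0,29.1,0.221,0.1973,-0.05,0,0,34.9,0.2578,0.2301,-0.06,0,0,40.7,0.2947,0.263,-0.07,0,0,46.5,0.3315,0.2959,-0.085,0,0,52.3,0.3315,0.2959,-0.085,0,0,52.3,0.3315,0.2959,-0.085,0,0,52.3,0.3315,0.2959,-0.085,0,0,52.3,0.3315,0.2959,-0.085,0,0,52.3], claw=0.045, force=15)

```text
clock: 1.45
eef_pos: [454.5, -241.1, 120.9]
eef_rot: [3.141, 0.0, 1.137]
wrist_force: [0.8, -0.3, -0.3]
finger_gap: 45.0
finger_force: 0.0
```

```bash
python3 - <<'E'
from h import *
np.set_printoptions(precision=3,suppress=True)
s=manip.read_state();print(s["eef_pos"],s["eef_rot"],s["wrist_force"])
p,d=camera("wrist");p=p.astype(int)
cv2.imwrite("pics/w1.png",p[...,::-1])
m=((p[...,0]-p[...,2]>20)&(p[...,0]>140)).astype(np.uint8)
k,l,st,c=cv2.connectedComponentsWithStats(m)
for i in range(1,k):
    if st[i,4]>60:
        v,u=np.nonzero(l==i);Q=np.array([ray("wrist",a,b,10) for a,b in zip(u,v)])
        w=np.linalg.svd(Q[:,:2]-Q[:,:2].mean(0),full_matrices=False)[2][0]
        print(st[i],c[i],Q.mean(0),cv2.minAreaRect(Q[:,:2].astype(np.float32)),np.arctan2(w[1],w[0]))
E
```

```text
[ 454.509 -241.138  120.928] [3.141 0.    1.137] [ 0.751 -0.298 -0.308]
[310 169  16  53 718] [317.142 194.472] [ 454.998 -239.349   10.   ] ((454.81256103515625, -240.3695068359375), (57.0677604675293, 15.779794692993164), 64.68922424316406) -2.0156948556785372
[222 292   6  35 134] [224.321 307.366] [ 297.42  -317.352   10.   ] ((296.4228820800781, -319.50384521484375), (46.25077819824219, 5.946503162384033), 60.6251335144043) -2.0642493316304558[ WARN:0@0.364] global loadsave.cpp:1063 imwrite_ Unsupported depth image for selected encoder is fallbacked to CV_8U.
Traceback (most recent call last):
  File "h.py", line 13, in ray
    c,M,o=calib(n); r=M@np.array([(u-c["cx"])/c["fx"],(v-c["cy"])/c["fy"],1])
          ~~~~~^^^
  File "h.py", line 5, in calib
    c=get_calibration(n); a=np.array(c["attitude"],float)
ValueError: time passes only in moves, steps and waits
```

View pics/w1.png

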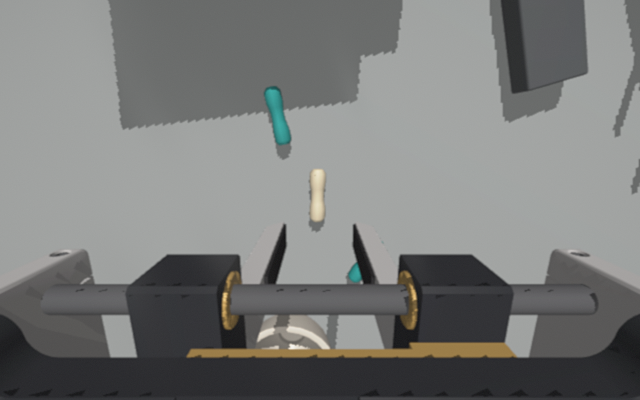

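The wrist view shows the toggle upright at (317,194), centred between the fingers. That puts it at about (455,-240), so the tool is lined up.

Call:
jog_arm(plan=[0,0.0008,-0.03,0,0,0,0,0.0008,-0.06,0,0,0,0,0.0008,-0.09,0,0,0,0,0.0008,-0.105,0,0,0,0,0.0008,-0.112,0,0,0,0,0.0008,-0.117,0,0,0,0,0.0008,-0.117,0,0,0,0,0.0008,-0.117,0,0,0])

```text
clock: 2.3
eef_pos: [455.5, -239.6, 4.3]
eef_rot: [3.14, 0.0, 1.139]
wrist_force: [-0.5, -0.7, -0.8]
finger_gap: 45.1
finger_force: 0.0
```

Call:
jog_arm(plan=[0,0,0,0,0,0,0,0,0,0,0,0,0,0,0,0,0,0,0,0,0,0,0,0,0,0,0,0,0,0,0,0,0,0,0,0,0,0,0,0,0,0,0,0,0,0,0,0], claw=0.0, force=15)

```text
clock: 3.1
eef_pos: [455.2, -239.2, 3.6]
eef_rot: [3.141, -0.0, 1.14]
wrist_force: [0.2, 1.6, 3.9]
finger_gap: 15.9
finger_force: 15.0
```

Call:
jog_arm(plan=[0,0,0.03,0,0,0,0,0,0.07,0,0,0,0,0,0.11,0,0,0,0.01,0.035,0.12,0,0,1,0.022,0.075,0.12,0,0,2,0.034,0.115,0.12,0,0,3,0.046,0.155,0.12,0,0,4,0.058,0.195,0.12,0,0,5,0.07,0.235,0.12,0,0,6,0.08,0.27,0.12,0,0,6.3,0.085,0.289,0.12,0,0,6.3,0.085,0.289,0.12,0,0,6.3,0.085,0.289,0.1,0,0,6.3,0.085,0.289,0.075,0,0,6.3,0.085,0.289,0.05,0,0,6.3,0.085,0.289,0.035,0,0,6.3,0.085,0.289,0.028,0,0,6.3,0.085,0.289,0.028,0,0,6.3,0.085,0.289,0.028,0,0,6.3])

```text
clock: 5.0
eef_pos: [540.5, 49.4, 32.2]
eef_rot: [3.141, -0.0, 1.249]
wrist_force: [0.4, -0.0, -0.2]
finger_gap: 15.7
finger_force: 15.0
```

```bash
python3 - <<'E'
from h import *
s=manip.read_state();print(s["eef_pos"],s["wrist_force"],s["finger_gap"],s["finger_force"])
a=camera("scene")[0][60:235,280:440];b=camera("side")[0][70:225,250:390]
a=cv2.resize(a,(400,437));b=cv2.resize(b,(395,437));cv2.imwrite("pics/p1.png",np.hstack([a,b])[...,::-1])
E
```

```text
[540.52498897  49.41578116  32.17246415] [ 0.44816898 -0.00494669 -0.20778669] 15.719059222288074 14.99995619058609
```

View pics/p1.png

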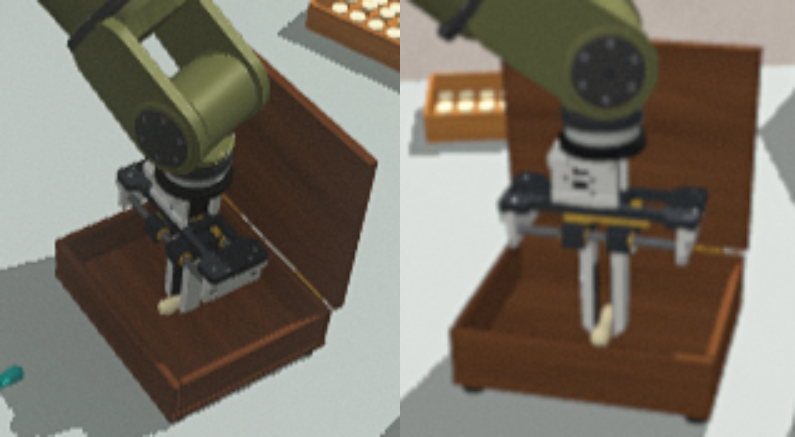

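The toggle is held inside the case, at about (170,305) in the left half and (600,330) in the right half. Next I lower it until it touches the floor.

Call:
jog_arm(plan=[0,0,-0.002,0,0,0,0,0,-0.004,0,0,0,0,0,-0.006,0,0,0,0,0,-0.007,0,0,0,0,0,-0.008,0,0,0,0,0,-0.008,0,0,0])

```text
clock: 5.7
eef_pos: [540.1, 49.8, 24.1]
eef_rot: [-3.141, 0.0, 1.25]
wrist_force: [-6.2, -0.2, 10.5]
finger_gap: 15.9
finger_force: 15.0
```

Call:
jog_arm(plan=[0,0,-0.0005,0,0,0,0,0,-0.001,0,0,0,0,0,-0.001,0,0,0])

```text
clock: 6.0
eef_pos: [540.1, 49.9, 23.8]
eef_rot: [-3.142, -0.0, 1.25]
wrist_force: [-10.1, -0.0, 20.2]
finger_gap: 15.7
finger_force: 15.0
```

Call:
jog_arm(plan=[0,0,0.001,0,0,0,0,0,0.0013,0,0,0,0,0,0.0013,0,0,0])

```text
clock: 6.3
eef_pos: [540.3, 49.8, 23.9]
eef_rot: [3.141, -0.0, 1.25]
wrist_force: [-1.2, -0.6, 5.5]
finger_gap: 16.0
finger_force: 15.0
```

Call:
jog_arm(plan=[0,0,0,0,0,0,0,0,0,0,0,0,0,0,0,0,0,0,0,0,0,0,0,0,0,0,0,0,0,0,0,0,0.02,0,0,0,0,0,0.05,0,0,0,0,0,0.1,0,0,0,0,0,0.15,0,0,0,0,0,0.2,0,0,0,0,0,0.25,0,0,0,0,0,0.31,0,0,0,0,0,0.31,0,0,0,0,0,0.31,0,0,0], claw=0.045)

```text
clock: 7.7
eef_pos: [540.5, 49.8, 335.2]
eef_rot: [3.139, -0.001, 1.25]
wrist_force: [0.1, -0.1, -1.1]
finger_gap: 44.8
finger_force: 0.0
```

```bash
python3 - <<'E'
from h import *
s=manip.read_state();print(s["eef_pos"],s["joints"],s["wrist_force"],s["finger_gap"])
p,d=camera("side");P=cloud("side",d);q=p.astype(int)
a=camera("scene")[0][60:235,280:440]
a=cv2.resize(a,(400,437));b=cv2.resize(p[70:225,250:390],(395,437));cv2.imwrite("pics/p2.png",np.hstack([a,b])[...,::-1])
m=np.zeros(q.shape[:2],bool);m[140:215,265:380]=((q[...,0]-q[...,2]>20)&(q[...,0]>150))[140:215,265:380]
print(m.sum(),np.median(P[m],0))
E
```

```text
[540.49827151  49.79534827 335.15417247] [2.43874389e-02 2.19413001e-01 1.32580606e+00 1.77107675e-06
 1.59333556e+00 3.45633909e-01] [ 0.06035871 -0.14911938 -1.08055126] 44.84682332712664
56 [542.53487824  43.58275037  35.40246628]
```

View pics/p2.png

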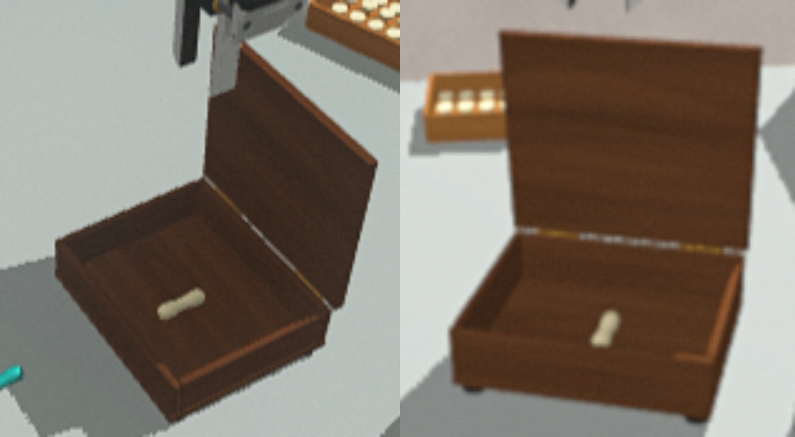

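The toggle is now lying free on the case floor, at (180,303) in the left half and (605,328) in the right half. I now close the fingers and move behind the lid.

Call:
jog_arm(plan=[0.01,0.03,0,0,0,0,0.02,0.06,0,0,0,0,0.03,0.09,0,0,0,0,0.04,0.12,0,0,0,0,0.05,0.152,0,0,0,0,0.05,0.152,0,0,0,0,0.05,0.152,-0.03,0,0,0,0.05,0.152,-0.06,0,0,0,0.05,0.152,-0.09,0,0,0,0.05,0.152,-0.09,0,0,0,0.05,0.152,-0.09,0,0,0], claw=0)

```text
clock: 8.9
eef_pos: [590.0, 201.4, 243.7]
eef_rot: [-3.14, 0.001, 1.249]
wrist_force: [0.1, 0.1, 0.7]
finger_gap: 0.5
finger_force: 0.0
```

```bash
python3 - <<'E'
from h import *
s=manip.read_state();print(s["eef_pos"],s["wrist_force"],s["finger_gap"])
Xh,zh,r=328,69,175; ax=np.array([.3153,.949])
def T(t): return np.array([Xh-r*np.cos(t)+14*np.sin(t)+8, zh+r*np.sin(t)+14*np.cos(t)])
p0=np.array([s["eef_pos"][:2]@ax,s["eef_pos"][2]])
print("X0",p0)
t0=1.544
print("to contact",T(t0)-p0, (T(t0)-p0)[0]*ax)
for t in np.linspace(t0,0.0,48):
    dv=T(t)-T(t0); print(f"{t:.3f}: {dv[0]*ax[0]/1e3:.4f}, {dv[0]*ax[1]/1e3:.4f}, {dv[1]/1e3:.4f}")
E
```

```text
[590.02347442 201.40136894 243.66676811] [0.12603678 0.10307747 0.65856523] 0.47473139306033896
X0 [377.16430061 243.66676811]
to contact [-31.85812263   0.64551056] [-10.04486606 -30.23335837]
1.544: 0.0000, 0.0000, 0.0000
1.511: -0.0018, -0.0055, 0.0002
1.478: -0.0036, -0.0109, 0.0002
1.445: -0.0055, -0.0164, 0.0001
1.413: -0.0073, -0.0219, -0.0003
1.380: -0.0091, -0.0273, -0.0008
1.347: -0.0109, -0.0328, -0.0016
1.314: -0.0127, -0.0382, -0.0025
1.281: -0.0145, -0.0435, -0.0036
1.248: -0.0162, -0.0489, -0.0049
1.215: -0.0180, -0.0541, -0.0064
1.183: -0.0197, -0.0594, -0.0080
1.150: -0.0215, -0.0646, -0.0099
1.117: -0.0232, -0.0697, -0.0119
1.084: -0.0248, -0.0748, -0.0141
1.051: -0.0265, -0.0798, -0.0165
1.018: -0.0281, -0.0847, -0.0190
0.986: -0.0297, -0.0895, -0.0217
0.953: -0.0313, -0.0942, -0.0246
0.920: -0.0329, -0.0989, -0.0276
0.887: -0.0344, -0.1035, -0.0308
0.854: -0.0359, -0.1079, -0.0342
0.821: -0.0373, -0.1123, -0.0377
0.788: -0.0387, -0.1165, -0.0413
0.756: -0.0401, -0.1206, -0.0451
0.723: -0.0414, -0.1246, -0.0491
0.690: -0.0427, -0.1285, -0.0531
0.657: -0.0439, -0.1322, -0.0573
0.624: -0.0451, -0.1358, -0.0617
0.591: -0.0463, -0.1393, -0.0661
0.558: -0.0474, -0.1426, -0.0707
0.526: -0.0484, -0.1458, -0.0754
0.493: -0.0495, -0.1489, -0.0802
0.460: -0.0504, -0.1518, -0.0851
0.427: -0.0513, -0.1545, -0.0901
0.394: -0.0522, -0.1571, -0.0952
0.361: -0.0530, -0.1595, -0.1003
0.329: -0.0537, -0.1617, -0.1056
0.296: -0.0544, -0.1638, -0.1109
0.263: -0.0551, -0.1658, -0.1163
0.230: -0.0557, -0.1675, -0.1218
0.197: -0.0562, -0.1691, -0.1273
0.164: -0.0566, -0.1705, -0.1329
0.131: -0.0571, -0.1717, -0.1385
0.099: -0.0574, -0.1728, -0.1442
0.066: -0.0577, -0.1737, -0.1499
0.033: -0.0579, -0.1744, -0.1556
0.000: -0.0581, -0.1749, -0.1613
```

Call:
jog_arm(plan=[-0.003,-0.01,0,0,0,0,-0.006,-0.018,0,0,0,0,-0.0075,-0.0225,0,0,0,0,-0.0083,-0.025,0,0,0,0,-0.009,-0.027,0,0,0,0,-0.0097,-0.029,0,0,0,0,-0.01,-0.03,0,0,0,0,-0.01,-0.03,0,0,0,0])

```text
clock: 9.7
eef_pos: [580.2, 172.1, 243.8]
eef_rot: [3.141, -0.001, 1.25]
wrist_force: [2.0, 1.3, 0.1]
finger_gap: 0.8
finger_force: 1.1
```

Call:
jog_arm(plan=[-0.0009,-0.0027,0,0,0,0,-0.0018,-0.0055,0.0002,0,0,0,-0.0027,-0.0082,0.0002,0,0,0,-0.0036,-0.0109,0.0002,0,0,0,-0.0046,-0.0137,0.0002,0,0,0,-0.0055,-0.0164,0.0001,0,0,0])

```text
clock: 10.3
eef_pos: [574.9, 156.2, 244.0]
eef_rot: [3.141, -0.002, 1.25]
wrist_force: [3.7, 6.5, -0.8]
finger_gap: 0.5
finger_force: 3.5
```

Call:
jog_arm(plan=[-0.0018,-0.0055,-0.0004,0,0,0,-0.0036,-0.0109,-0.0009,0,0,0,-0.0054,-0.0164,-0.0017,0,0,0,-0.0072,-0.0218,-0.0026,0,0,0,-0.009,-0.0271,-0.0037,0,0,0,-0.0107,-0.0325,-0.005,0,0,0,-0.0125,-0.0377,-0.0065,0,0,0,-0.0142,-0.043,-0.0081,0,0,0,-0.016,-0.0482,-0.01,0,0,0,-0.0177,-0.0533,-0.012,0,0,0,-0.0193,-0.0584,-0.0142,0,0,0,-0.021,-0.0634,-0.0166,0,0,0])

```text
clock: 11.5
eef_pos: [553.9, 92.6, 227.6]
eef_rot: [3.141, -0.002, 1.25]
wrist_force: [1.7, 5.1, 1.1]
finger_gap: 0.5
finger_force: 3.0
```

Call:
jog_arm(plan=[-0.0016,-0.0049,-0.0025,0,0,0,-0.0032,-0.0097,-0.0052,0,0,0,-0.0048,-0.0144,-0.0081,0,0,0,-0.0064,-0.0191,-0.0111,0,0,0,-0.0079,-0.0237,-0.0143,0,0,0,-0.0094,-0.0281,-0.0177,0,0,0,-0.0108,-0.0325,-0.0212,0,0,0,-0.0122,-0.0367,-0.0248,0,0,0,-0.0136,-0.0408,-0.0286,0,0,0,-0.0149,-0.0448,-0.0326,0,0,0,-0.0162,-0.0487,-0.0366,0,0,0])

```text
clock: 12.6
eef_pos: [537.7, 43.8, 190.9]
eef_rot: [3.141, -0.001, 1.25]
wrist_force: [1.3, 5.7, 1.8]
finger_gap: 0.7
finger_force: 2.5
```

Call:
jog_arm(plan=[-0.0012,-0.0037,-0.0042,0,0,0,-0.0024,-0.0073,-0.0086,0,0,0,-0.0036,-0.0108,-0.013,0,0,0,-0.0047,-0.0141,-0.0176,0,0,0,-0.0057,-0.0173,-0.0223,0,0,0,-0.0068,-0.0204,-0.0271,0,0,0,-0.0077,-0.0233,-0.032,0,0,0,-0.0086,-0.026,-0.037,0,0,0,-0.0095,-0.0286,-0.0421,0,0,0,-0.0103,-0.031,-0.0472,0,0,0,-0.011,-0.0332,-0.0525,0,0,0,-0.0117,-0.0353,-0.0578,0,0,0])

```text
clock: 13.8
eef_pos: [525.9, 8.2, 132.8]
eef_rot: [3.141, -0.0, 1.25]
wrist_force: [0.8, 5.2, 2.7]
finger_gap: 0.5
finger_force: 2.3
```

```bash
python3 - <<'E'
from h import *
s=manip.read_state();print(s["eef_pos"],s["wrist_force"],s["moment"])
p,d=camera("side");P=cloud("side",d);q=p.astype(int)
a=camera("scene")[0][60:235,280:440]
a=cv2.resize(a,(400,437));b=cv2.resize(p[70:225,250:390],(395,437));cv2.imwrite("pics/p3.png",np.hstack([a,b])[...,::-1])
E
```

```text
[525.91380398   8.16358175 132.76734939] [0.79827468 5.21206851 2.65326447] [ 0.89328447 -0.28588515  0.02865931]
```

View pics/p3.png

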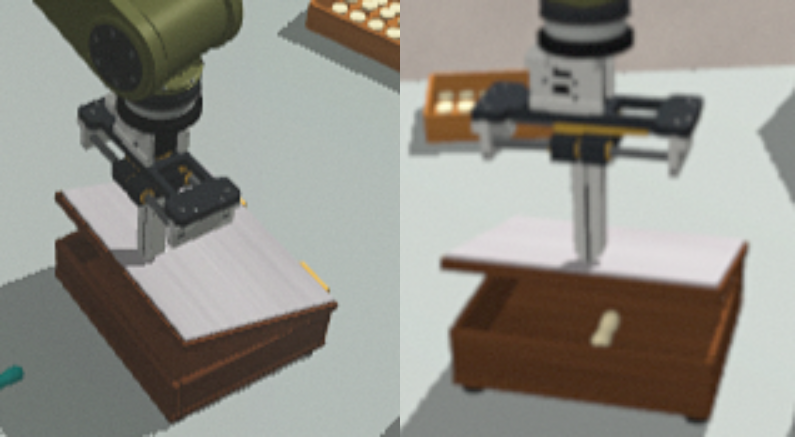

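The lid is about 0.3 rad open, with the fingertip on its face at (150,258) in the left half and (590,262) in the right half. The toggle can still be seen inside.

Call:
jog_arm(plan=[-0.0003,-0.0008,-0.003,0,0,0,-0.0006,-0.0016,-0.006,0,0,0,-0.0008,-0.0024,-0.009,0,0,0,-0.001,-0.003,-0.012,0,0,0,-0.0012,-0.0036,-0.015,0,0,0,-0.0014,-0.0042,-0.018,0,0,0,-0.0016,-0.0048,-0.021,0,0,0,-0.0018,-0.0054,-0.024,0,0,0,-0.002,-0.006,-0.027,0,0,0,-0.0021,-0.0063,-0.03,0,0,0,-0.0022,-0.0066,-0.033,0,0,0,-0.0023,-0.0069,-0.036,0,0,0,-0.0024,-0.0072,-0.039,0,0,0,-0.0025,-0.0075,-0.041,0,0,0,-0.0025,-0.0075,-0.042,0,0,0])

```text
clock: 15.4
eef_pos: [523.3, -0.1, 90.8]
eef_rot: [3.141, 0.001, 1.249]
wrist_force: [-0.2, -3.3, 4.6]
finger_gap: 0.3
finger_force: 2.4
```

Call:
jog_arm(plan=[0,0,-0.0005,0,0,0,0,0,-0.001,0,0,0,0,0,-0.0015,0,0,0,0,0,-0.002,0,0,0,0,0,-0.0025,0,0,0,0,0,-0.003,0,0,0,0,0,-0.0035,0,0,0,0,0,-0.004,0,0,0])

```text
clock: 16.2
eef_pos: [523.3, 0.5, 86.8]
eef_rot: [3.141, -0.0, 1.25]
wrist_force: [-0.4, -3.9, 5.9]
finger_gap: 0.6
finger_force: 2.5
```

Call:
jog_arm(plan=[0,0,-0.0005,0,0,0,0,0,-0.001,0,0,0,0,0,-0.0012,0,0,0])

```text
clock: 16.5
eef_pos: [523.2, 0.5, 85.6]
eef_rot: [-3.142, 0.0, 1.25]
wrist_force: [0.5, -4.2, 5.2]
finger_gap: 0.5
finger_force: 2.5
```

Call:
jog_arm(plan=[0,0,-0.0003,0,0,0,0,0,-0.0006,0,0,0,0,0,-0.0006,0,0,0])

```text
clock: 16.8
eef_pos: [523.3, 0.5, 85.0]
eef_rot: [-3.142, -0.0, 1.25]
wrist_force: [-1.0, -3.4, 4.9]
finger_gap: 0.6
finger_force: 2.1
```

Call:
jog_arm(plan=[0,0,-0.0003,0,0,0,0,0,-0.0006,0,0,0,0,0,-0.0006,0,0,0])

```text
clock: 17.1
eef_pos: [523.3, 0.5, 84.8]
eef_rot: [3.142, 0.0, 1.25]
wrist_force: [-2.1, -4.8, 9.3]
finger_gap: 0.5
finger_force: 4.7
```

Call:
jog_arm(plan=[0,0,-0.0002,0,0,0,0,0,-0.0004,0,0,0,0,0,-0.0004,0,0,0])

```text
clock: 17.4
eef_pos: [523.3, 0.5, 84.8]
eef_rot: [3.141, -0.0, 1.25]
wrist_force: [-3.8, -3.4, 13.7]
finger_gap: 0.3
finger_force: 6.9
```

Call:
jog_arm(plan=[0,0,-0.0002,0,0,0,0,0,-0.0004,0,0,0,0,0,-0.0004,0,0,0])

```text
clock: 17.7
eef_pos: [523.3, 0.5, 84.7]
eef_rot: [3.141, -0.0, 1.25]
wrist_force: [-5.9, -3.3, 18.5]
finger_gap: 0.4
finger_force: 9.2
```

Call:
jog_arm(plan=[0,0,0.001,0,0,0,0,0,0.004,0,0,0,-0.003,-0.01,0.005,0,0,0,-0.0063,-0.019,0.005,0,0,0,-0.0063,-0.019,0.005,0,0,0,-0.0063,-0.019,0.004,0,0,0,-0.0063,-0.019,0.003,0,0,0,-0.0063,-0.019,0.0025,0,0,0,-0.0063,-0.019,0.002,0,0,0,-0.0063,-0.019,0.0015,0,0,0,-0.0063,-0.019,0.001,0,0,0,-0.0063,-0.019,0.001,0,0,0])

```text
clock: 18.9
eef_pos: [517.0, -18.4, 84.8]
eef_rot: [3.142, -0.0, 1.25]
wrist_force: [-1.1, 1.5, 3.4]
finger_gap: 0.4
finger_force: 1.7
```

Call:
jog_arm(plan=[0,0,-0.0003,0,0,0,0,0,-0.0006,0,0,0,0,0,-0.0008,0,0,0,0,0,-0.0008,0,0,0])

```text
clock: 19.3
eef_pos: [517.0, -18.4, 84.7]
eef_rot: [3.141, -0.0, 1.25]
wrist_force: [-6.8, 1.5, 13.5]
finger_gap: 0.6
finger_force: 6.6
```

Call:
jog_arm(plan=[0,0,0,0,0,0,0,0,0,0,0,0,0,0,0,0,0,0,0,0,0,0,0,0,0,0,0,0,0,0,0,0,0,0,0,0,0,0,0,0,0,0,0,0,0,0,0,0,0,0,0,0,0,0,0,0,0,0,0,0,0,0,0,0,0,0,0,0,0,0,0,0,0,0,0,0,0,0,0,0,0,0,0,0,0,0,0,0,0,0])

```text
clock: 20.8
eef_pos: [517.0, -18.4, 84.8]
eef_rot: [3.141, -0.0, 1.25]
wrist_force: [-6.1, 1.1, 12.6]
finger_gap: 0.9
finger_force: 6.5
```

Call:
jog_arm(plan=[0,0,0.0005,0,0,0,0,0,0.001,0,0,0,0,0,0.005,0,0,0,0,0,0.03,0,0,0,0,0,0.07,0,0,0,0,0,0.11,0,0,0,0,0,0.15,0,0,0,0,0,0.18,0,0,0,0,0,0.18,0,0,0,0,0,0.18,0,0,0])

```text
clock: 21.8
eef_pos: [516.9, -18.5, 263.8]
eef_rot: [3.141, -0.0, 1.249]
wrist_force: [-1.0, 0.5, -0.0]
finger_gap: 0.2
finger_force: 0.0
```

```bash
python3 - <<'E'
from h import *
a=camera("scene")[0];b,d=camera("side");P=cloud("side",d)
cv2.imwrite("pics/p4.png",np.hstack([cv2.resize(a,(400,250)),cv2.resize(b,(400,250))])[...,::-1])
X=P[...,0]*.3153+P[...,1]*.949;Y=-P[...,0]*.949+P[...,1]*.3153
m=(X>140)&(X<310)&(abs(Y+497)<105)&(P[...,2]>70)&(P[...,2]<100)
A=np.c_[X[m],Y[m],np.ones(m.sum())];print(m.sum(),np.linalg.lstsq(A,P[m][:,2],rcond=None)[0],np.median(P[m][:,2]))
E
```

```text
2608 [-4.66171695e-04 -3.51231064e-04  8.40507430e+01] 84.13588921668807
```

View pics/p4.png

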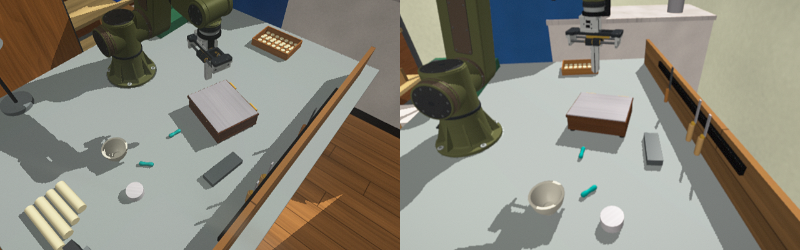

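The lid is flat and shut (slope about 0), around (222,105) in the left half and (600,110) in the right half. The stone, mortar and tin look undisturbed, and the arm is clear.

```bash
python3 -c "
from cell import manip
print(manip.sign_off())"
```

```text
the job is handed in; nothing more can be done
None
```

The job is handed in: the toggle is inside the case, the lid was closed slowly and pressed near its free edge at about 13 N for 1.5 s, and no wrist reading while pushing it went above about 20 N.

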